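Wooden spoon out of the half-covered box, held over the pot

ROBOT

A 6-joint arm with a two-finger parallel gripper is mounted at the origin on a cart in front of the work surface, level with it; the furniture and walls round the work are solid. World frame = base frame: x ahead of the robot, y to its left, z up, the work surface at z = 0. Lengths are in m, angles in rad, forces in N, time in s.
With the tool pointing down it reaches from about 0.35 to 0.8 m from the base axis. Payload 7.3 kg.
Tool frame: the origin (TCP) lies at the very end of the fingers, on their centre line; the grasp point (between the pads) lies 19 mm behind it; z points along the fingers, y is the direction in which the jaws open and shut (so a half turn about z gives the same grasp; the last joint's range is limited). The gripper opens to 85 mm and grips with 20 to 120 N. Pads are 22 mm wide; open, the fingers measure 114 mm over their backs; the gripper's body (76 mm by 85 mm) begins 54 mm behind the grasp point. The pads swing forward as they close: fully open they stand 13 mm farther back than shut.
Start: joints at [-1.296, 0.342, 1.524, -0, 1.275, -0.146], TCP at [0.214, -0.479, 0.231] pointing down, gripper open.
Joint ranges: [-2.53, 2.53], [-0.77, 2.02], [0.04, 2.7], [-1, 4.14], [0.28, 2.66], [-3.11, 3.11]. Speed limits (rad/s): [2.57, 2.57, 3.14, 3.14, 3.14, 3.14].

INTERFACE

Orientations are given as a unit quaternion [w, x, y, z].
In Python, from cell import bot gives the robot as it stands.
- The arm moves only by the tool move_arm, never from a script. Its argument "moves" is a list that holds one entry, the list of rows, each a list of 7 numbers: the shift along the world's x, y, z in units of 0.1 m (1.0 is 0.1 m), then the turn, a rotation vector about the world's x, y, z in units of pi rad (1.0 is pi rad), then the finger opening in mm, from 0 to 85.4. A call has 1 to 12 rows; each row is the pose to reach, as a shift and turn from the pose commanded when the call began, turning the shorter way round; what a row does not reach only later rows make up. A row lasts 1/12 s, in which the tool goes at most 41.7 mm and 7.16 degrees, less where a joint would pass 70% of its speed; a pose out of reach is approached as far as the arm can. A call with a number of a shift or a turn outside -1 to 1 is refused whole. A call with a gripper value outside its range is refused whole. The fingers move at their own pace and stop on an object; "newtons" is the grip in N (left out, the last holds). Time passes only in rows, so rows that repeat a pose let the fingers close. It gives the time, the measured TCP pose, the force and the opening at its end, in the units of the state.
- bot.read_state(): the state, without advancing time (a new reading comes with each control period).
- bot.grab_frame(name): name is "side" or "top" or "wrist"; returns a dict with "image" (420x560x3 uint8, blue, green, red), "range_z" (420x560 float32, m along the optical axis (not along the pixel's ray), 0 where there is no reading), "fovy" (degrees; the focal length in pixels is half the picture's height over the tangent of half this angle, whatever the lens; pixels are square), "cx", "cy" (the principal point, pixels), "R" (3x3) and "t" (3): a world point X has camera coordinates R X + t; the wrist camera has in their place "tool_from_camera" (4x4, takes a point from camera to tool coordinates, whose origin is the TCP and whose axes are the flange's). Camera axes: x right, y down, z forward; pixel columns grow to the right and rows downward; lengths in m; the calibration is good to about 2 mm. A picture is of the moment at which its call begins: read the wrist's pose just before it.
- bot.sign_off(): hands the job in, once; it reports no verdict.
The state is a dict: "clock": time; "joints": joint angles; "joint_velocities": joint speeds; "effort": joint torques, N m; "tcp_pos": TCP position; "ee_rot": TCP orientation; "wrist_force": force on the tool from outside, world axes, zero at the start; "torque": the same for the moment, N m; "finger_gap": opening from 0.0 (shut) to 1.0 (fully open).
Only numpy, scipy, OpenCV 4.12 (cv2) and the standard library are available. Lean on these libraries where they do the work, as an engineer would, in place of code of your own. Each camera call takes 0.05 s, during which the arm holds its last target. There are 200 camera calls.

TASK

The wooden spoon lies in the utensil box with its bowl under the fixed half cover. Take it by the handle, tilt it so that the handle end rises out of the opening first, and draw it slantwise out from under the cover without shoving the box, then lift it clear of the box and bring its bowl over the open pot on the hob. Finish still holding the spoon there, steady, its bowl a little above the pot's rim and touching nothing; leave the box, the pot and the other things where they stand.

Things in the scene. Friction and masses are not known exactly. Their poses are not given: they have to be found in the camera images.
- utensil_box: Loose box of pale wood, 328 long (x) x 146 wide (y), 1.4 kg, its +x end to the robot's right. Origin: centre of its underside. Inside 312 x 130; walls 8, floor 6 thick. Walls are 58 high, but 83 at the +x end from x = +46 on, where a fixed cover 7 thick closes the top (underside at z = 76). Cross ribs, 10 wide, tops at z = 18, at x = -110 and +75, carry the spoon.
- opening (a point): Middle of the box's opening, at the height of the cover's underside (76 above the box's underside); box axes. The opening is 202 long (x, from the -x end wall to the cover's edge, 101 to each side of this point) and 130 wide: shorter than the spoon. Wall cabinets hang behind, from 480 above the worktop and from about 580 ahead of the robot: keep the wrist low or near.
- spoon_grip (a point): On the wooden spoon's handle, half-way through it; grip here. x runs towards the bowl, z up as it lies. Spoon 295 long, about 45 g; handle 12 thick, 16 wide here; bowl 46 wide, 14 thick. Handle end at x = -87 from here, bowl centre +175, bowl tip +207. It starts level on the ribs (this point 24 above the worktop), along the box within 3 degrees, bowl under the cover, 4 to 12 off the end walls.
- spoon_bowl (a point): Centre of the spoon's bowl, half-way through its thickness; same axes as spoon_grip.
- spoon_tip (a point): Outermost point of the spoon at its bowl.
- spoon_end (a point): Outermost point of the spoon at its handle.
- pot_mouth (a point): Centre of the rim plane of the open steel pot on the hob at the robot's right: inside about 162 wide, 90 high, two loop handles, 0.9 kg, loose.
- pot: The same pot; origin at the centre of its underside, z up.
- honey_jar: Bystander: honey jar with a grey lid, 71 wide, 110 high; origin at the centre of its underside.
- tuna_tin: Bystander: low round tin, 86 wide, 40 high; origin at the centre of its underside.
- mug: Bystander: dotted mug, 92 x 127 x 93; origin at the centre of its underside.
- onion: Bystander: onion, 69 wide, 74 high; origin at its underside.

How it is judged:
By the outcome, as a careful person would: the job done as asked, in the order asked, and still so for the second after the job is handed in, while the arm keeps its last pose, push and grip.
It also fails if it takes over 42 s, if anything falls off the work surface, if the arm or the gripper's body presses on something with over 40 N, if the wrist force passes 120 N, or if a joint passes its speed limit or range.

## Working session

There is one attempt and no reset: what is moved stays moved. The work goes in short steps, Python scripts to look and compute and a tool call to move; the robot and the scene stay as the last step left them, time stands still between calls to the robot, and variables do not carry over. Pictures are saved under pics/ and viewed, about 8 in all and at most 12, crops included, and the job is handed in when it is done.

Besides the shell and the picture viewer there is one more tool, called after "Emit:" as a command line: name --argument value ..., lists and objects as JSON in quotes. move_arm: Moves the arm, as the interface text tells. Its arguments: {"type":"object","properties":{"moves":{"type":"array","items":{"type":"array","items":{"type":"array","items":{"type":"number"}}}},"newtons":{"type":"number"}},"required":["moves"]}

```bash
mkdir -p pics
cat > h.py <<'E'
import numpy as np, cv2
from cell import bot
def cam(n):
    f=bot.grab_frame(n); h=f["image"].shape[0]
    f["f"]=h/2/np.tan(np.radians(f["fovy"])/2); return f
def world(f,u,v,z=None):
    """pixel->world by depth image or plane z"""
    d=np.array([(u-f["cx"])/f["f"],(v-f["cy"])/f["f"],1.])
    R,t=f["R"],f["t"]; c=-R.T@t; r=R.T@d
    s=f["range_z"][int(v),int(u)] if z is None else (z-c[2])/r[2]
    return c+s*r
def cloud(f):
    h,w=f["range_z"].shape; u,v=np.meshgrid(np.arange(w),np.arange(h)); Z=f["range_z"]
    P=np.stack([(u-f["cx"])/f["f"]*Z,(v-f["cy"])/f["f"]*Z,Z],-1)
    return (P-f["t"])@f["R"]
E
python3 - <<'E'
from h import *
for n in("top","side"):
    f=cam(n); cv2.imwrite(f"pics/{n}0.png",f["image"]); print(n,f["fovy"],-f["R"].T@f["t"],f["R"][2])
print(bot.read_state())
E
```

```text
top 48.51196579070066 [-0.20466517 -0.3206195   1.47958586] [ 0.44174779  0.21236108 -0.87164308]
side 55.23541661386814 [0.00301944 0.83293915 0.97560675] [ 0.36100006 -0.63414428 -0.68376896]
{'clock': 0.1, 'joints': array([-1.29598685e+00,  3.42643555e-01,  1.52487391e+00, -1.62144180e-05,
        1.27542217e+00, -1.46006288e-01]), 'joint_velocities': array([-0.0010364 , -0.00140143, -0.00242614, -0.00041989,  0.00030348,
       -0.00087234]), 'effort': array([ 1.93457076e-03, -4.34446657e+01, -2.46491718e+01, -1.70433095e-04,
        4.61030126e-03, -1.62215696e-05]), 'tcp_pos': array([ 0.21438402, -0.47885771,  0.230717  ]), 'ee_rot': array([-6.71595681e-04,  9.77945090e-01,  2.08861072e-01, -5.10823605e-05]), 'wrist_force': array([0.4436296 , 0.05175855, 0.35711539]), 'torque': array([-0.00486425,  0.01274073,  0.02586101]), 'finger_gap': 1.002316485470065}
```

View pics/top0.png

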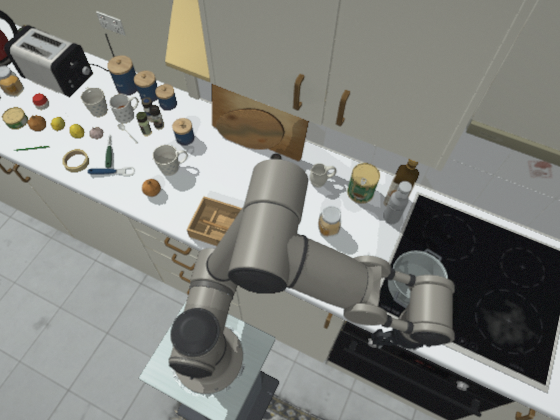

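View pics/side0.png

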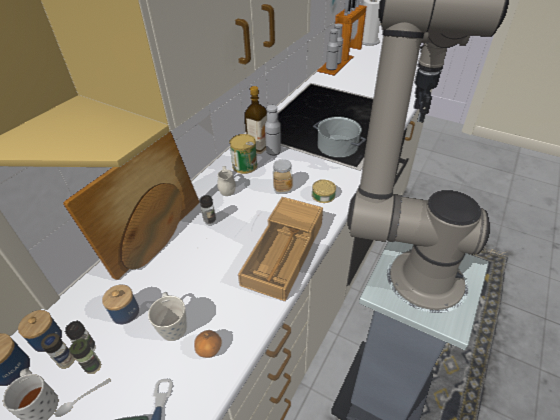

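The side view shows the box at pixels (240–325, 198–298), with the cover at its far end around (298,214). The pot is near (340,135), the honey jar near (283,175), the tin near (323,190) and the onion near (207,343). The top view has the arm across the box. Next I'll measure the box and pot from depth.

Run:
```python
from h import *
f=cam("side"); W=cloud(f); im=f["image"]
c=cv2.resize(im[190:305,225:335],None,fx=5.2,fy=5.2,interpolation=cv2.INTER_CUBIC); cv2.imwrite("pics/box.png",c)
Z=W[...,2]
roi=np.zeros(Z.shape,bool); roi[190:305,225:335]=1
hsv=cv2.cvtColor(im,cv2.COLOR_BGR2HSV)
wood=roi&(hsv[...,1]>70)&(W[...,0]<0.75)
for lo,hi,n in((.077,.090,"cover"),(.052,.064,"wall top")):
    m=wood&(Z>lo)&(Z<hi); P=W[m][:,:2].astype(np.float32)
    r=cv2.minAreaRect(P*1000); print(n,len(P),np.median(Z[m]),r,cv2.boxPoints(r).round().tolist())
m=wood&(Z>.003)&(Z<.095);r=cv2.minAreaRect((W[m][:,:2]*1000).astype(np.float32));print("all",r,cv2.boxPoints(r).round().tolist())
# pot
roi=np.zeros(Z.shape,bool); roi[112:160,310:368]=1
m=roi&(Z>.07)&(Z<.13); print("pot z pct",np.percentile(Z[m],[50,80,95,99]))
P=W[m]; zt=np.percentile(P[:,2],97); Q=P[P[:,2]>zt-.008]; print(Q.min(0),Q.max(0),np.median(Q,0))
for n,(u,v) in dict(honey=(283,166),tin=(323,186),onion=(207,338),mug=(168,310)).items():print(n,world(f,u,v))
```

```text
cover 1193 0.08385885852043282 ((431.9150390625, 17.03982162475586), (144.87042236328125, 121.71605682373047), 7.125752925872803) [[352.0, 68.0], [368.0, -52.0], [511.0, -34.0], [496.0, 86.0]]
wall top 502 0.058053444731314324 ((418.6428527832031, 125.573486328125), (145.2427978515625, 322.0664978027344), 7.081733703613281) [[327.0, 276.0], [366.0, -43.0], [511.0, -25.0], [471.0, 294.0]]
all ((456.6168212890625, 52.36210632324219), (204.2346954345703, 479.4029235839844), 7.767843723297119) [[323.0, 276.0], [388.0, -199.0], [590.0, -171.0], [525.0, 304.0]]
pot z pct [0.08296446 0.09324799 0.09715188 0.09940267]
[ 0.42112632 -0.58070436  0.09029086] [ 0.59521285 -0.40351378  0.10111069] [ 0.50793204 -0.51962434  0.09451812]
honey [ 0.5706362  -0.14728397  0.1106741 ]
tin [ 0.43346313 -0.19646261  0.03765562]
onion [0.4229774  0.49435668 0.06360353]
mug [0.57465529 0.47154474 0.04110563]
```

View pics/box.png

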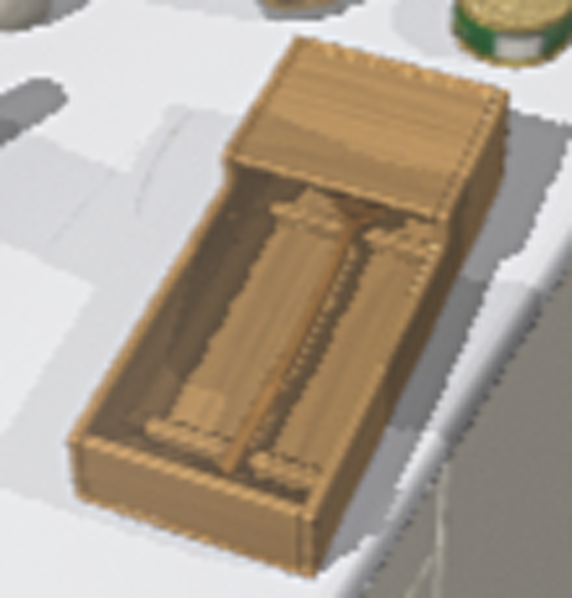

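The crop shows the spoon's handle end at about (232,470), running to the neck at about (355,215), with the bowl under the cover. Box centre is about (0.419, 0.121), with its x axis along (0.123, -0.992). Now I'll measure the spoon line.

Run:
```python
from h import *
f=cam("side"); W=cloud(f)
P=[world(f,225+u/5.2,190+v/5.2,z) for u,v,z in((232,468,.028),(290,350,.028),(352,225,.028))]
print(np.round(P,4))
bx=np.array([.123,-.992]);by=np.array([.992,.123]);c=np.array([.419,.121])
for p in P: print((p[:2]-c)@bx,(p[:2]-c)@by)
d=P[1][:2]-P[0][:2]; d/=np.linalg.norm(d); d2=P[2][:2]-P[0][:2]; d2/=np.linalg.norm(d2)
print(d,d2,"grip",P[0][:2]+.087*d2)
# depth check: points within box interior, z 22..34
B=(W[...,:2]-c); X=B@bx;Y=B@by
m=(abs(Y)<.06)&(X>-.156)&(X<.03)&(W[...,2]>.023)&(W[...,2]<.04)
Q=np.c_[X[m],Y[m],W[m][:,2]]; print(len(Q)); 
for a in np.arange(-.155,.03,.03):
    s=Q[(Q[:,0]>=a)&(Q[:,0]<a+.03)]; print(round(a,3),len(s),np.median(s,0) if len(s) else '')
```

```text
[[0.3925 0.2474 0.028 ]
 [0.4062 0.1584 0.028 ]
 [0.4222 0.0532 0.028 ]]
-0.1286223212162229 -0.0107581364206523
-0.038711739538006266 -0.008048163896960895
0.06765362001652547 -0.005167821140061759
[ 0.15289193 -0.98824292] [ 0.15125379 -0.98849496] grip [0.40564507 0.16137301]
158
-0.155 12 [-0.13099725 -0.00612336  0.02936953]
-0.125 32 [-0.11071007 -0.00693998  0.02897423]
-0.095 33 [-0.07983337 -0.00805452  0.02896501]
-0.065 27 [-0.05024884 -0.00815088  0.02896253]
-0.035 28 [-0.02053143 -0.00772199  0.02952754]
-0.005 21 [ 0.00848575 -0.00611331  0.03006365]
0.025 5 [ 0.02588745 -0.00599124  0.03036382]
```

Emit:
move_arm --moves '[[[0.3,0.3,0.1,0,0,0.03,85],[0.6,0.6,0.2,0,0,0.06,85],[0.9,1.0,0.3,0,0,0.08,85]]]'

```text
clock: 0.45
tcp_pos: [0.2974, -0.3889, 0.2588]
ee_rot: [-0.0, 0.944, 0.331, 0.0]
wrist_force: [0.8, 0.4, -0.6]
finger_gap: 0.996
```

Emit:
move_arm --moves '[[[0.1,0.33,0,0,0,0.02,50],[0.2,0.66,0,0,0,0.04,50],[0.3,1.0,0,0,0,0.055,50]]]'

```text
clock: 0.7
tcp_pos: [0.327, -0.2878, 0.2586]
ee_rot: [0.0, 0.911, 0.411, 0.0]
wrist_force: [1.0, -0.2, -0.6]
finger_gap: 0.6
```

Emit:
move_arm --moves '[[[0.1,0.33,0,0,0,0.02,50],[0.2,0.66,0,0,0,0.04,50],[0.3,1.0,0,0,0,0.055,50]]]'

```text
clock: 0.95
tcp_pos: [0.3567, -0.1878, 0.2587]
ee_rot: [0.0, 0.873, 0.488, 0.0]
wrist_force: [-0.0, -0.5, 0.2]
finger_gap: 0.582
```

Emit:
move_arm --moves '[[[0.1,0.33,0,0,0,0.02,50],[0.2,0.66,0,0,0,0.04,50],[0.3,1.0,0,0,0,0.055,50]]]'

```text
clock: 1.2
tcp_pos: [0.3867, -0.0878, 0.2588]
ee_rot: [0.0, 0.827, 0.562, 0.0]
wrist_force: [0.8, -1.0, 0.8]
finger_gap: 0.584
```

Emit:
move_arm --moves '[[[0,0.33,0,0,0,0.02,50],[0,0.66,0,0,0,0.04,50],[0,1.0,0,0,0,0.055,50]]]'

```text
clock: 1.45
tcp_pos: [0.3863, 0.0121, 0.2587]
ee_rot: [0.0, 0.776, 0.631, -0.0]
wrist_force: [1.3, -0.5, -0.3]
finger_gap: 0.587
```

Emit:
move_arm --moves '[[[0,0.33,0,0,0,0.02,50],[0,0.66,0,0,0,0.04,50],[0,1.0,0,0,0,0.055,50]]]'

```text
clock: 1.7
tcp_pos: [0.3862, 0.1121, 0.2588]
ee_rot: [0.0, 0.718, 0.696, 0.0]
wrist_force: [1.7, 0.4, -0.4]
finger_gap: 0.583
```

Emit:
move_arm --moves '[[[0.1,0.33,0,0,0,0.02,50],[0.1,0.5,0,0,0,0.04,50],[0.2,0.7,0,0,0,0.05,50],[0.2,0.7,0,0,0,0.05,50]]]'

```text
clock: 2.03
tcp_pos: [0.4074, 0.1833, 0.2585]
ee_rot: [-0.0, 0.661, 0.75, 0.001]
wrist_force: [0.7, -0.2, -0.4]
finger_gap: 0.584
```

```bash
cat >> h.py <<'E'
from scipy.spatial.transform import Rotation as Ro
def wrist():
    s=bot.read_state(); f=cam("wrist"); q=s["ee_rot"]; T=np.eye(4)
    T[:3,:3]=Ro.from_quat([q[1],q[2],q[3],q[0]]).as_matrix(); T[:3,3]=s["tcp_pos"]
    M=np.linalg.inv(T@f["tool_from_camera"]); f["R"],f["t"]=M[:3,:3],M[:3,3]; return f
E
python3 - <<'E'
from h import *
f=wrist(); cv2.imwrite("pics/w1.png",f["image"]); np.savez("w1",**{k:f[k] for k in("range_z","R","t","f","cx","cy")})
g=cam("top"); W=cloud(g); cv2.imwrite("pics/top1.png",cv2.resize(g["image"][150:330,160:500],None,fx=2.3,fy=2.3,interpolation=cv2.INTER_CUBIC))
m=(W[...,2]>.085)&(W[...,2]<.11)&(abs(W[...,0]-.51)<.15)&(abs(W[...,1]+.5)<.13); P=W[m]
print(len(P),P.min(0),P.max(0),np.percentile(P[:,2],[50,90,97]))
print("minCircle",cv2.minEnclosingCircle((P[:,:2]*1000).astype(np.float32)), cv2.minAreaRect((P[:,:2]*1000).astype(np.float32)))
E
```

```text
390 [ 0.40098437 -0.57937668  0.08501183] [ 0.59270872 -0.40555352  0.10344108] [0.0933183  0.09830363 0.10104333]
minCircle ((492.0051574707031, -490.80438232421875), 100.86837005615234) ((506.26690673828125, -492.8646545410156), (174.22801208496094, 174.2842559814453), 17.19730567932129)
```

View pics/w1.png

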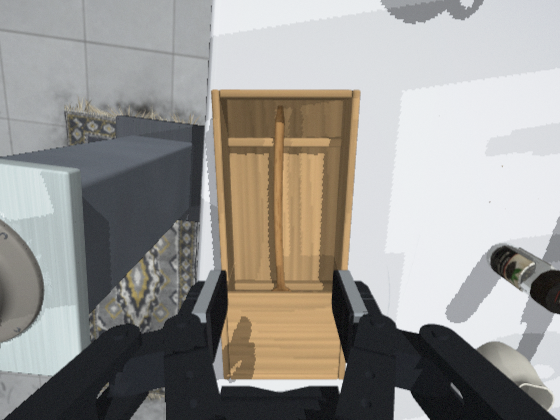

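View pics/top1.png

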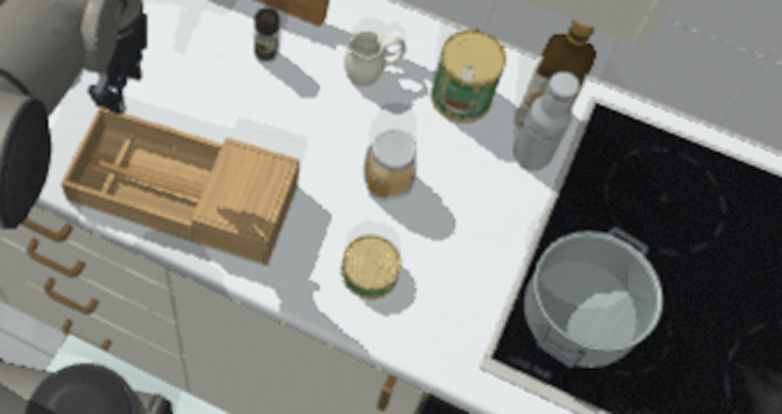

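The wrist view shows the handle end at (280,107), the handle running down to (279,285), the −x wall at row 95 and the cover edge at row 292. The top crop shows the pot clear at (595,300) and the route over the jar and tin open.

Run:
```python
from h import *
f=dict(np.load("w1.npz"))
P=[world(f,u,v,.03) for u,v in((280,107),(279,200),(279,285))]; print(np.round(P,4))
d=P[2][:2]-P[0][:2]; d/=np.linalg.norm(d); print(d,np.degrees(np.arctan2(d[1],d[0])),"grip",P[0][:2]+.087*d)
for u,v,z in((217,92,.058),(357,92,.058),(219,292,.083),(345,292,.083)): print(world(f,u,v,z),world(f,u,v))
```

```text
[[0.3972 0.2665 0.03  ]
 [0.4088 0.1654 0.03  ]
 [0.4226 0.056  0.03  ]]
[ 0.11993111 -0.99278222] -83.11187307791951 grip [0.40761395 0.18010483]
[0.33501431 0.27210419 0.058     ] [0.3348515  0.27213201 0.05709572]
[0.46925177 0.28905318 0.058     ] [0.46959153 0.28918142 0.05640494]
[0.35534846 0.06890468 0.083     ] [0.38076856 0.18791842 0.2784956 ]
[0.49101934 0.08590073 0.083     ] [0.43144475 0.19664461 0.28250879]
```

Emit:
move_arm --moves '[[[0,-0.03,-0.33,0,0,0,45],[0,-0.03,-0.66,0,0,0,45],[-0.01,-0.03,-1.0,0,0,0,45]]]'

```text
clock: 2.38
tcp_pos: [0.4058, 0.1765, 0.1582]
ee_rot: [0.001, 0.663, 0.748, 0.001]
wrist_force: [-0.1, -0.1, -0.2]
finger_gap: 0.525
```

Emit:
move_arm --moves '[[[0,0,-0.25,0,0,0,45],[0,0,-0.5,0,0,0,45],[0,0,-0.75,0,0,0,45],[0,0,-1.0,0,0,0,45]]]'

```text
clock: 2.72
tcp_pos: [0.4054, 0.1764, 0.0579]
ee_rot: [0.0, 0.663, 0.748, 0.0]
wrist_force: [0.9, -0.3, 0.3]
finger_gap: 0.526
```

Emit:
move_arm --moves '[[[0,0,-0.12,0,0,0,45],[0,0,-0.24,0,0,0,45],[0,0,-0.35,0,0,0,45],[0,0,-0.42,0,0,0,45],[0,0,-0.45,0,0,0,45],[0,0,-0.45,0,0,0,45]]]'

```text
clock: 3.22
tcp_pos: [0.4054, 0.177, 0.0135]
ee_rot: [-0.0, 0.663, 0.749, -0.0]
wrist_force: [-0.1, 0.3, -0.1]
finger_gap: 0.526
```

Run:
```python
from h import *
f=cam("side"); cv2.imwrite("pics/s2.png",cv2.resize(f["image"][170:310,215:355],None,fx=4,fy=4,interpolation=cv2.INTER_CUBIC))
```

```text
(no output)
```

View pics/s2.png

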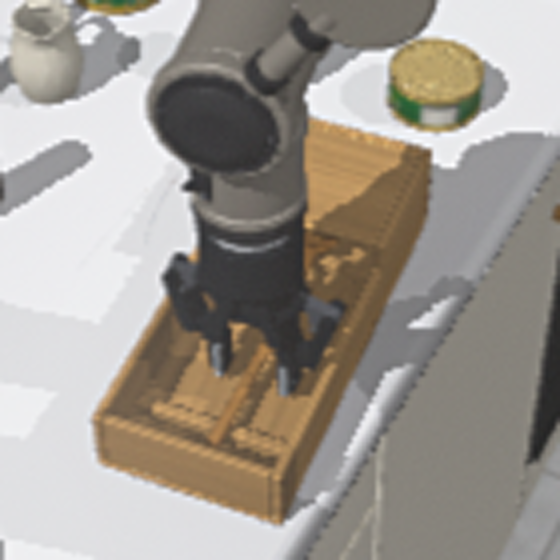

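The fingers straddle the handle inside the box, at crop pixels (218,370) and (288,385), and touch nothing. I'll close now.

Emit:
move_arm --moves '[[[0,0,-0.02,0,0,0,8],[0,0,-0.02,0,0,0,8],[0,0,-0.02,0,0,0,8],[0,0,-0.02,0,0,0,8],[0,0,-0.02,0,0,0,8],[0,0,-0.02,0,0,0,8],[0,0,-0.02,0,0,0,8],[0,0,-0.02,0,0,0,8]]]' --newtons 60

```text
clock: 3.93
tcp_pos: [0.406, 0.1777, 0.0123]
ee_rot: [0.0, 0.662, 0.749, 0.0]
wrist_force: [-0.5, -0.8, 6.7]
finger_gap: 0.171
```

Emit:
move_arm --moves '[[[0,0,0.13,0.0188,0.0023,0,8],[0,0,0.26,0.0375,0.0045,0,8],[0,-0.01,0.38,0.0563,0.0068,0,8],[0,-0.03,0.5,0.075,0.009,0,8],[0.01,-0.05,0.62,0.0938,0.0114,0,8],[0.01,-0.05,0.62,0.0938,0.0114,0,8]]]'

```text
clock: 4.43
tcp_pos: [0.4082, 0.1715, 0.0751]
ee_rot: [-0.11, 0.656, 0.74, 0.1]
wrist_force: [1.0, -0.4, -0.1]
finger_gap: 0.17
```

Run:
```python
from h import *
f=cam("side"); cv2.imwrite("pics/s3.png",cv2.resize(f["image"][170:310,215:355],None,fx=4,fy=4,interpolation=cv2.INTER_CUBIC))
s=bot.read_state(); print(s["tcp_pos"],s["ee_rot"],s["wrist_force"],s["finger_gap"])
```

```text
[0.40759639 0.1715326  0.07420703] [-0.10959573  0.65639545  0.73986269  0.09867615] [ 0.79882913  0.34288241 -0.62508348] 0.16876155606956775
```

View pics/s3.png

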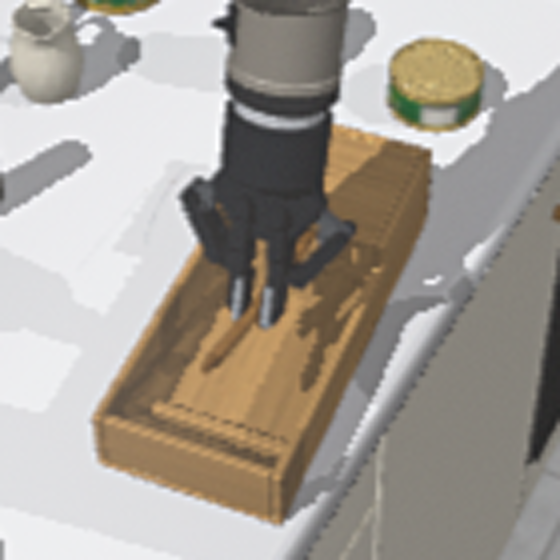

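The spoon has tilted: the handle end stands raised at crop pixel (210,365) and the box hasn't moved. I'll check the tilt by depth.

Run:
```python
from h import *
f=cam("side")
for u,v in ((211,363),(220,350),(232,333),(240,322)): print(world(f,215+u/4,170+v/4))
```

```text
[0.39666017 0.24486331 0.11010428]
[0.39516765 0.23498883 0.1144777 ]
[0.39974506 0.21145984 0.10557918]
[0.40349852 0.19429878 0.09778844]
```

Tilt agrees with the commanded 17° to within a few mm. Drawing out along the spoon's axis.

Emit:
move_arm --moves '[[[-0.03,0.2,0.055,0,0,0,8],[-0.05,0.4,0.11,0,0,0,8],[-0.07,0.6,0.165,0,0,0,8],[-0.1,0.8,0.22,0,0,0,8],[-0.1,0.8,0.22,0,0,0,8]]]'

```text
clock: 4.95
tcp_pos: [0.3956, 0.2555, 0.0959]
ee_rot: [-0.11, 0.654, 0.742, 0.098]
wrist_force: [-0.0, 0.7, -0.3]
finger_gap: 0.172
```

Emit:
move_arm --moves '[[[-0.03,0.2,0.06,0,0,0,8],[-0.05,0.4,0.12,0,0,0,8],[-0.07,0.55,0.18,0,0,0,8],[-0.07,0.55,0.18,0,0,0,8]]]'

```text
clock: 5.28
tcp_pos: [0.3891, 0.3097, 0.1139]
ee_rot: [-0.11, 0.654, 0.742, 0.098]
wrist_force: [0.4, 0.4, -0.8]
finger_gap: 0.17
```

Run:
```python
from h import *
f=cam("side"); cv2.imwrite("pics/s4.png",cv2.resize(f["image"][170:310,215:355],None,fx=4,fy=4,interpolation=cv2.INTER_CUBIC))
```

```text
(no output)
```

View pics/s4.png

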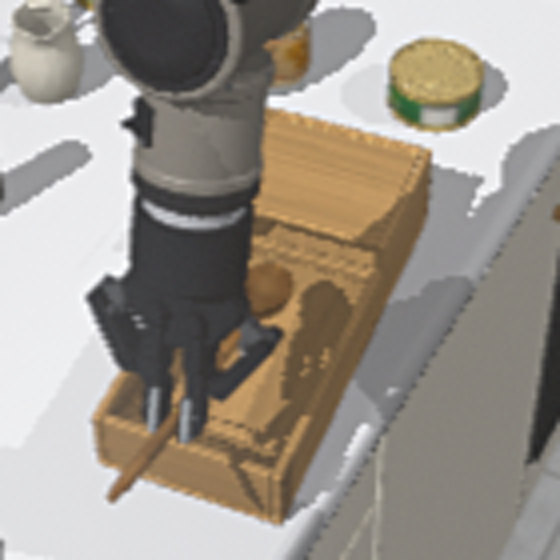

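The bowl is out from under the cover, at crop pixel (268,288), and the box hasn't moved. I'll lift, then travel to the pot.

Emit:
move_arm --moves '[[[0,0,0.2,0,0,0,8],[0,0,0.45,0,0,0,8],[0,0,0.7,0,0,0,8],[0,0,1.0,0,0,0,8]]]'

```text
clock: 5.67
tcp_pos: [0.3888, 0.3062, 0.2128]
ee_rot: [-0.111, 0.656, 0.741, 0.096]
wrist_force: [1.0, 0.3, -1.2]
finger_gap: 0.172
```

Emit:
move_arm --moves '[[[0,0,0.2,0,0,0,8],[0,0,0.4,0,0,0,8],[0,0,0.5,0,0,0,8],[0,0,0.5,0,0,0,8]]]'

```text
clock: 6.0
tcp_pos: [0.3907, 0.3071, 0.2651]
ee_rot: [-0.109, 0.655, 0.741, 0.099]
wrist_force: [-0.2, -0.7, -0.6]
finger_gap: 0.173
```

Emit:
move_arm --moves '[[[0.03,-0.2,0,0,0,0,8],[0.07,-0.45,0,0,0,0,8],[0.11,-0.7,0,0,0,0,8],[0.15,-1.0,0,0,0,0,8]]]'

```text
clock: 6.33
tcp_pos: [0.4039, 0.2064, 0.2619]
ee_rot: [-0.111, 0.655, 0.741, 0.097]
wrist_force: [0.9, 0.0, -0.2]
finger_gap: 0.173
```

Emit:
move_arm --moves '[[[0.04,-0.25,0,0,0,0,8],[0.08,-0.5,0,0,0,0,8],[0.12,-0.75,0,0,0,0,8],[0.15,-1.0,0,0,0,0,8]]]'

```text
clock: 6.67
tcp_pos: [0.419, 0.1058, 0.262]
ee_rot: [-0.111, 0.656, 0.74, 0.097]
wrist_force: [-0.0, 0.5, -1.3]
finger_gap: 0.172
```

Emit:
move_arm --moves '[[[0.04,-0.25,0,0,0,0,8],[0.08,-0.5,0,0,0,0,8],[0.12,-0.75,0,0,0,0,8],[0.15,-1.0,0,0,0,0,8]]]'

```text
clock: 7.0
tcp_pos: [0.4339, 0.0059, 0.262]
ee_rot: [-0.112, 0.656, 0.74, 0.097]
wrist_force: [0.5, -0.5, 0.2]
finger_gap: 0.17
```

Emit:
move_arm --moves '[[[0.04,-0.25,0,0,0,0,8],[0.08,-0.5,0,0,0,0,8],[0.12,-0.75,0,0,0,0,8],[0.15,-1.0,0,0,0,0,8]]]'

```text
clock: 7.33
tcp_pos: [0.4489, -0.0939, 0.2618]
ee_rot: [-0.112, 0.656, 0.74, 0.098]
wrist_force: [1.1, -0.4, -0.0]
finger_gap: 0.17
```

Emit:
move_arm --moves '[[[0.04,-0.25,0,0,0,0,8],[0.08,-0.5,0,0,0,0,8],[0.12,-0.75,0,0,0,0,8],[0.15,-1.0,0,0,0,0,8]]]'

```text
clock: 7.67
tcp_pos: [0.4639, -0.1938, 0.2617]
ee_rot: [-0.112, 0.655, 0.74, 0.098]
wrist_force: [0.7, 0.5, -0.3]
finger_gap: 0.169
```

Emit:
move_arm --moves '[[[0.04,-0.25,0,0,0,0,8],[0.08,-0.5,0,0,0,0,8],[0.12,-0.75,0,0,0,0,8],[0.15,-1.0,0,0,0,0,8]]]'

```text
clock: 8.0
tcp_pos: [0.4789, -0.2938, 0.2615]
ee_rot: [-0.112, 0.655, 0.74, 0.098]
wrist_force: [-0.2, -0.7, -0.4]
finger_gap: 0.172
```

Emit:
move_arm --moves '[[[0.04,-0.15,0,0,0,0,8],[0.07,-0.3,0,0,0,0,8],[0.08,-0.35,0,0,0,0,8],[0.08,-0.35,0,0,0,0,8]]]'

```text
clock: 8.33
tcp_pos: [0.487, -0.3284, 0.2615]
ee_rot: [-0.112, 0.656, 0.74, 0.098]
wrist_force: [-0.6, 0.8, -1.1]
finger_gap: 0.168
```

Run:
```python
from h import *
f=cam("side"); g=cam("top"); w=cam("wrist")
a=cv2.resize(f["image"][60:180,270:430],(640,480)); b=cv2.resize(g["image"][200:340,340:500],(549,480))
im=cv2.resize(np.hstack([a,b]),(800,323)); cv2.imwrite("pics/p5.png",im)
s=bot.read_state(); print(s["tcp_pos"],s["ee_rot"],s["wrist_force"],s["finger_gap"])
```

```text
[ 0.48735877 -0.32658778  0.26317884] [-0.11131925  0.65508951  0.74082071  0.09823661] [-0.3319679   0.61571925  0.33387983] 0.16924165323361734
```

View pics/p5.png

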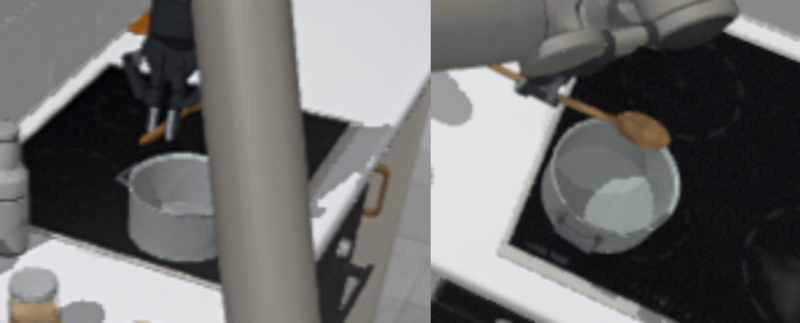

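The spoon is held over the pot. In the right (top-camera) panel the bowl is at (642,130); the oblique view shifts it relative to the pot rim because it is high. I'll measure it by depth before lowering.

```bash
cat > bowl.py <<'E'
from h import *
g=cam("top"); W=cloud(g); hsv=cv2.cvtColor(g["image"],cv2.COLOR_BGR2HSV)
m=(hsv[...,1]>90)&(hsv[...,0]<25)&(abs(W[...,0]-.507)<.08)&(W[...,1]<-.42)&(W[...,1]>-.6)&(W[...,2]>.1)
P=W[m]; print("spoon px",m.sum(),"min",P.min(0),"max",P.max(0))
Q=P[P[:,1]<P[:,1].min()+.06]; print("bowl mid",(Q.min(0)+Q.max(0))/2,"z",np.percentile(Q[:,2],[3,50,97]))
m=(W[...,2]>.085)&(W[...,2]<.11)&(abs(W[...,0]-.51)<.15)&(abs(W[...,1]+.5)<.13); P=W[m]
print("pot",cv2.minAreaRect((P[:,:2]*1000).astype(np.float32)),np.percentile(P[:,2],[50,90,97]))
s=bot.read_state(); print(s["clock"],s["tcp_pos"],s["wrist_force"],s["finger_gap"],abs(s["joint_velocities"]).max())
E
python3 bowl.py
```

```text
spoon px 272 min [ 0.48988363 -0.52302941  0.21762338] max [ 0.53730166 -0.42042999  0.25374314]
bowl mid [ 0.51359265 -0.49316187  0.22927695] z [0.21870543 0.22587529 0.23720966]
pot ((499.4427490234375, -491.8310546875), (173.4951171875, 160.7478485107422), 85.38339233398438) [0.09341324 0.09777172 0.09962207]
8.5333 [ 0.48749158 -0.32650705  0.26356199] [-1.13041612 -0.46813047 -0.81756911] 0.1725341198034718 0.007354540363227576
```

Emit:
move_arm --moves '[[[-0.02,0,-0.15,0,0,0,8],[-0.04,0,-0.35,0,0,0,8],[-0.06,0,-0.55,0,0,0,8],[-0.06,0,-0.7,0,0,0,8],[-0.06,0,-0.8,0,0,0,8],[-0.06,0,-0.85,0,0,0,8],[-0.06,0,-0.85,0,0,0,8],[-0.06,0,-0.85,0,0,0,8],[-0.06,0,-0.85,0,0,0,8],[-0.06,0,-0.85,0,0,0,8]]]'

```text
clock: 9.37
tcp_pos: [0.482, -0.3277, 0.1797]
ee_rot: [-0.11, 0.655, 0.741, 0.098]
wrist_force: [-0.1, -0.8, -0.0]
finger_gap: 0.171
```

```bash
python3 bowl.py
python3 - <<'E'
from h import *
f=cam("side"); g=cam("top")
W=cloud(f); hsv=cv2.cvtColor(f["image"],cv2.COLOR_BGR2HSV)
roi=np.zeros(hsv.shape[:2],bool); roi[190:305,225:335]=1
m=roi&(hsv[...,1]>70)&(W[...,2]>.052)&(W[...,2]<.064); print("box rim",cv2.minAreaRect((W[m][:,:2]*1000).astype(np.float32)))
cv2.imwrite("pics/end.png",cv2.resize(np.hstack([f["image"][60:260,220:420],g["image"][180:360,320:500].repeat(1,0) if 0 else cv2.resize(g["image"][180:340,340:500],(200,200))]),(800,400)))
E
```

```text
spoon px 245 min [ 0.48550316 -0.52316417  0.13319569] max [ 0.52904566 -0.42000665  0.16968814]
bowl mid [ 0.50727441 -0.49350245  0.14615563] z [0.13603525 0.1436713  0.15496281]
pot ((507.0600280761719, -492.9715576171875), (173.03892517089844, 173.16969299316406), 67.9326171875) [0.09259981 0.09766855 0.10024507]
9.4167 [ 0.48194976 -0.32769333  0.17957061] [ 0.2057368  -0.27558153 -0.51916748] 0.1684602128872118 0.004603233380143635
box rim ((418.1975402832031, 128.2553253173828), (145.09725952148438, 317.13372802734375), 7.209497928619385)
```

View pics/end.png

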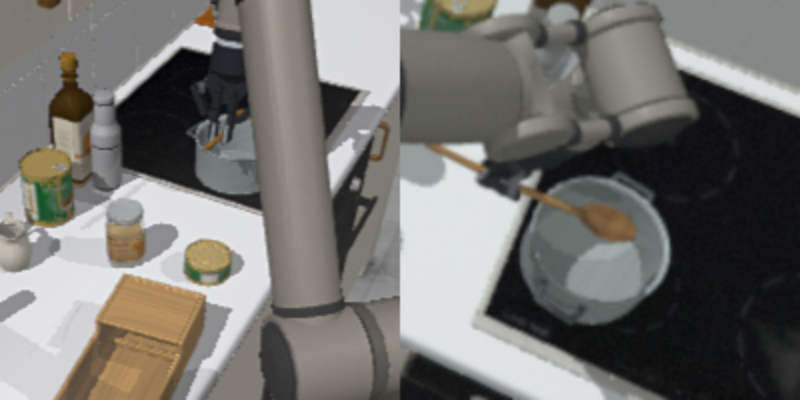

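The bowl is centred over the pot and nothing is touching, at about 24 mm of clearance. I'll lower it slightly, settle and hand in.

Emit:
move_arm --moves '[[[0,0,-0.03,0,0,0,8],[0,0,-0.07,0,0,0,8],[0,0,-0.07,0,0,0,8],[0,0,-0.07,0,0,0,8],[0,0,-0.07,0,0,0,8],[0,0,-0.07,0,0,0,8],[0,0,-0.07,0,0,0,8],[0,0,-0.07,0,0,0,8]]]'

```text
clock: 10.18
tcp_pos: [0.4817, -0.3275, 0.1718]
ee_rot: [-0.11, 0.655, 0.741, 0.098]
wrist_force: [0.3, 0.4, 0.4]
finger_gap: 0.174
```

```bash
python3 bowl.py && python3 -c "from cell import bot; print(bot.sign_off())"
```

```text
spoon px 244 min [ 0.48478162 -0.52590889  0.12281983] max [ 0.53037654 -0.42111829  0.16271849]
bowl mid [ 0.50757908 -0.49603907  0.13588003] z [0.1263853  0.13531237 0.1447704 ]
pot ((506.06451416015625, -492.3173828125), (175.83135986328125, 174.85108947753906), 28.836181640625) [0.092831   0.0977612  0.09985495]
10.2333 [ 0.48167274 -0.32746312  0.17178704] [-0.92365335  0.17084857 -0.71559969] 0.1758431024831614 0.002127278331933058
the job is handed in; nothing more can be done
None
```

I gripped the spoon by its handle and tilted it about 17° with the handle end up. I then drew it slantwise out from under the cover, lifted it clear and brought the bowl over the pot, where the arm still holds it. The job was handed in at about 10.2 s.

- **Bowl position:** it measures (0.508, -0.496) against the pot centre at (0.506, -0.492). I estimate its lowest point about 15 mm above the rim.
- **Steadiness and contact:** wrist force was under about 1.5 N, joint speeds were near zero and the grip opening was unchanged, so the spoon was not slipping or touching anything.
- **Box and pot:** the pot agrees with its first position within 2 mm. The box's angle agrees within 0.1°. Its rim centre read 2.7 mm different along its length, which I put down to the arm hiding part of it, as the wrist force stayed near zero during the draw.
- **Other things:** the honey jar and tin looked unmoved in the last picture. I did not re-measure them, and the mug and onion were not in that view, but the arm never went near those two.
- **One unexplained reading:** the wrist force rose to 6.7 N upward as the fingers closed on the handle, then went back to zero on lifting.

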